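# Tighten the clean-out cover of the buffing machine crisscross, in two passes

## Task

The round clean-out cover of the buffing machine's dust box is back on its gasket with its four captive wing screws only run in loosely. Tighten it evenly by feel in two passes, each time going crisscross (a screw, then the one opposite, then the other pair): first all four to about 0.15 N m above the drag of the loose screw, then all four to about 0.40 N m above it, never beyond 0.6. Let go of the screws, leave the switch off and the other things on the bench and box where they are.

Things in the scene. Friction and masses are not known exactly. Their poses are not given: they have to be found in the camera images.
- wing0: wing of hand screw 0, at the cover's own +x, opposite screw 2. All four alike: black upright bar 44 mm long (own x), 10 mm thick (own y: pinch it there), 26 mm tall. Origin: middle of the bar, on the screw's axis, 26 mm above the cover's top, 72 mm from the cover's centre. Own z up. Clockwise from above tightens. The wing turns in place; its thread drives a 25 mm steel foot under it onto the cover.
- wing1: wing of hand screw 1, at the cover's own +y, opposite screw 3. All four: a nylon locking patch gives a running drag of 0.20 N m, so a screw stays where it is left. The foot starts clear of the cover by an unknown 0.05 to 0.8 rad of turning; neither the wing's direction nor its height shows it.
- wing2: wing of hand screw 2, at the cover's own -x, opposite screw 0. All four: once the foot bears, the torque rises by 0.4 to 0.5 N m per rad and the clamp load by about 58 N per rad (18 N after 0.3 rad, 50 N after 0.9 rad). A torque read with the tool standing still, drag included, is 0.1 to 0.18 N m lower than in motion.
- wing3: wing of hand screw 3, at the cover's own -y, opposite screw 1. All four: clamp load on the cover is roughly the torque above the running drag divided by 0.008 m: 0.15 N m gives 16 to 21 N, 0.40 N m gives 43 to 55 N. The cover rocks a little on its gasket, so tightening one screw takes a few percent off its neighbours.
- cover: round satin steel clean-out cover, 200 mm across, 5 mm thick, lying level on a black rubber gasket on the dust box. Origin at the centre of its top face, 83 mm above the bench; z up. Centre is a low 3 mm dish.
- machine: shaft-buffing machine, fixed to the bench. Origin on the bench under the middle of its grey dust box (250 mm square, 75 mm high; top flange 262 mm square). Beside the box on its own +y side stand the felt wheel (150 mm, 194 to 220 mm from the origin) and the motor (to 425 mm), tops up to 245 mm above the bench. Own x points away from the robot's side.
- rocker (a joint): black rocker switch, 26 x 18 mm, on the sloped console in front of the motor (88 mm to own -x and 330 mm to own +y of the machine's origin, 70 mm high). 0 = off, 0.4 rad = on; it stays as it is left. It is off.
- grip_a: white rubber grip, 262 mm long along own x, 29 mm thick, lying on the bench; origin under its middle. Leave alone.
- grip_b: second white rubber grip, the same. Leave alone.
- shaft_offcut: black graphite shaft offcut, 170 mm long along own x, 13 mm thick, lying on the bench on the own -y side of the dust box; origin under its middle. Leave alone.
- adapter: satin steel hosel adapter, 17 mm wide at the foot, 42 mm tall, standing on a corner of the dust box top (108 mm to own -x and -y of its centre); origin under its foot. Leave alone.
- ferrule: black ferrule, 15 mm wide, 26 mm tall, standing on another corner of the dust box top (108 mm to own +x and -y of its centre); origin under its foot. Leave alone.
- tape_roll: roll of pale tape, 96 mm across, 50 mm tall, flat on the bench; origin under its middle. Leave alone.
- dish: steel dish with ferrules, 110 x 80 mm, 25 mm high, on the bench behind the dust box; origin under its middle. Leave alone.
- driver: black screwdriver lying on the bench, along own x; origin under its middle. Leave alone.

How it is judged:
By the outcome, as a careful person would: the job done as asked, in the order asked, and still so for the second after the job is handed in, with the robot touching nothing.
It also fails if it takes over 72 s, if anything falls off the work surface, if the arm or the gripper's body presses on something with over 40 N, if the wrist force passes 120 N, or if a joint passes its speed limit or range.

## Robot

A 6-joint arm with a two-finger parallel gripper is mounted at the origin on the work surface. World frame = base frame: x ahead of the robot, y to its left, z up, the work surface at z = 0. Lengths are in mm, angles in rad, forces in N, time in s.
With the tool pointing down it reaches from about 300 to 775 mm from the base axis. Payload 14.6 kg.
Tool frame: the origin (TCP) lies at the very end of the fingers, on their centre line; the grasp point (between the pads) lies 19 mm behind it; z points along the fingers, y is the direction in which the jaws open and shut (so a half turn about z gives the same grasp; the last joint's range is limited). The gripper opens to 94 mm and grips with 3 to 60 N. Pads are 16 mm wide; open, the fingers measure 119 mm over their backs; the gripper's body (75 mm by 177 mm) begins 78 mm behind the grasp point.
Start: joints at [-1.228, 0.3, 1.521, -0, 1.321, -0.067], TCP at [219.126, -504.453, 184.146] pointing down, gripper open.
Joint ranges: [-3.03, 3.03], [-0.79, 2.21], [0.23, 2.52], [-1.04, 4.18], [0, 3.07], [-2.55, 2.55]. Speed limits (rad/s): [2.22, 2.22, 2.57, 3.14, 3.14, 3.14].

## Interface

Orientations are given as [roll, pitch, yaw] about the fixed x, y, z axes, in that order (R = Rz(yaw) Ry(pitch) Rx(roll)).
In Python, from cell import manip gives the robot as it stands.
- The arm moves only by the shell command python3 -m inch 'ROWS' [FORCE]. ROWS is a JSON object of lists of equal length, an entry for each row: "grip": the opening, from -1 (shut) to 1 (fully open), so that 0 is half open; "travel": the shift along the world's x, y, z in cm, a list of three; "turn": the turn, a rotation vector about the world's x, y, z in degrees, a list of three. A call has 1 to 10 rows; each row is the pose to reach, as a shift and turn from the pose measured when the call began; what a row does not reach only later rows make up. A row lasts 1/8 s, in which the tool goes at most 62.5 mm and 10.7 degrees, less where a joint would pass 70% of its speed; a pose out of reach is approached as far as the arm can. A call with a gripper value outside its range is refused whole. The fingers move at their own pace and stop on an object; FORCE is the grip in N (left out, the last holds). Time passes only in rows, so rows that repeat a pose let the fingers close. It gives the time, the measured TCP pose, the force and the opening at its end, in the units of the state.
- manip.read_state(): the state, without advancing time (a new reading comes with each control period).
- manip.camera(name): name is "scene" or "top" or "wrist"; returns (picture, depth): 420x560x3 uint8, red, green, blue; 420x560 float32, mm along the optical axis (not along the pixel's ray), 0 where there is no reading.
- manip.calibration(name): a dict with "fx", "fy", "cx", "cy" (pixels), "world_from_camera" (4x4, takes a point from camera to world coordinates). Camera axes: x right, y up, looking along -z (the intrinsics and any distortion apply to the point x, -y, -z); pixel columns grow to the right and rows downward; lengths in mm; the calibration is good to about 2 mm. A picture is of the moment at which its call begins: read the wrist's pose just before it. calibration takes no time and is no camera call; for the wrist camera it gives the pose at the moment of the call.
- manip.sign_off(): hands the job in, once; it reports no verdict.
Trained networks look in the newest picture that a camera, given by its name, has taken for a name from the list of things; names that differ only in an ending like _2 or _b are one class to them, and where a whole thing is asked for, a point or a joint stands for the part that bears it (a point fixed in the world has none). Each returns a list of dicts, best first, with "p" (0 to 1); they miss things now and then, are a little off and sometimes report something else, mostly with a low value. They report only what shows in the picture. A call takes as long as a camera call.
- manip.look_for(camera, label): "bbox" ([left, top, right, bottom] in pixels, round what is visible of it).
The state is a dict: "clock": time; "joints": joint angles; "qd": joint speeds; "effort": joint torques, N m; "eef_pos": TCP position; "eef_rot": TCP orientation; "wrist_force": force on the tool from outside, world axes, zero at the start; "moment": the same for the moment, N m; "finger_gap": finger opening in mm.
Only numpy, scipy, OpenCV 4.12 (cv2) and the standard library are available. Lean on these libraries where they do the work, as an engineer would, in place of code of your own. Each camera call takes 0.05 s, during which the arm holds its last target.

## Working session

There is one attempt and no reset: what is moved stays moved. The work goes in short steps, Python scripts to look and compute and a shell command to move; the robot and the scene stay as the last step left them, time stands still between calls to the robot, and variables do not carry over. Pictures are saved under pics/ and viewed, and the job is handed in when it is done.

```bash
ls; mkdir -p pics; python3 - <<'E'
from cell import manip
import cv2
print(manip.read_state())
for n in ["scene","top"]:
    p,d=manip.camera(n); cv2.imwrite(f"pics/{n}0.png",p[:,:,::-1])
    c=manip.calibration(n); print(n,c)
    for l in ["wing0","cover","machine","adapter","ferrule"]:
        print(l,[(round(r["p"],2),[round(v) for v in r["bbox"]]) for r in manip.look_for(n,l)][:6])
E
```

```text
pics
{'clock': 0.0, 'joints': array([-1.22759358e+00,  3.00464956e-01,  1.52157733e+00,  1.53133877e-05,
        1.32068141e+00, -6.66481792e-02]), 'qd': array([ 0.00080006, -0.00040092,  0.00046948,  0.00017326, -0.00104429,
        0.0002293 ]), 'effort': array([ 1.40397956e-04, -5.31810915e+01, -3.52736056e+01,  7.07768463e-02,
        2.42942985e-02, -9.88931151e-05]), 'eef_pos': array([ 219.04241504, -504.19465709,  183.59129729]), 'eef_rot': array([-3.14046511e+00, -9.01258521e-05,  4.09847081e-01]), 'wrist_force': array([-0.70220559,  0.41780627, -1.26131655]), 'moment': array([ 0.02451123, -0.02608362, -0.01170867]), 'finger_gap': 93.6993732406781}
scene {'fx': 494.8657593720022, 'fy': 494.8657593720022, 'cx': 288.9171157801809, 'cy': 209.1217927470238, 'world_from_camera': array([[-8.25698964e-01, -3.78648350e-01,  4.18146683e-01,
         1.17958670e+03],
       [ 5.64076164e-01, -5.45962124e-01,  6.19470290e-01,
         8.44367368e+02],
       [-6.26915221e-03,  7.47362554e-01,  6.64386868e-01,
         1.05755565e+03],
       [ 0.00000000e+00,  0.00000000e+00,  0.0000000
[... 340 characters left out ...]
72386, 'fy': 533.3450420572386, 'cx': 283.4307241280707, 'cy': 211.96254638790145, 'world_from_camera': array([[ 1.65401493e-02,  9.94722675e-01, -1.01258200e-01,
         4.37002701e+02],
       [-9.99813178e-01,  1.54412679e-02, -1.16265152e-02,
        -9.34887915e+01],
       [-1.00016033e-02,  1.01431587e-01,  9.94792240e-01,
         1.51029780e+03],
       [ 0.00000000e+00,  0.00000000e+00,  0.00000000e+00,
         1.00000000e+00]])}
wing0 [(0.67, [250, 190, 255, 208]), (0.66, [309, 177, 338, 228]), (0.63, [232, 229, 249, 240]), (0.52, [270, 242, 278, 259]), (0.52, [285, 206, 292, 223])]
cover [(0.56, [230, 190, 301, 263])]
machine [(0.82, [101, 163, 332, 335])]
adapter []
ferrule []
```

View pics/top0.png

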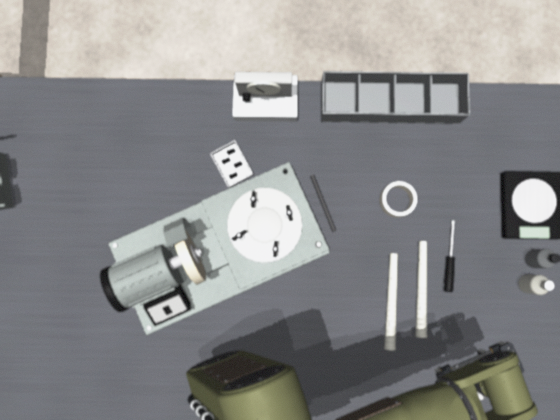

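View pics/scene0.png

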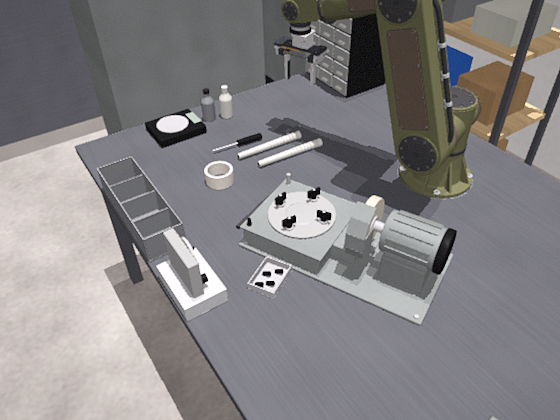

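```bash
python3 - <<'E'
import cv2
p=cv2.imread("pics/top0.png"); cv2.imwrite("pics/top0z.png",cv2.resize(p[170:300,180:350],None,fx=4.6,fy=4.6,interpolation=cv2.INTER_CUBIC))
E
```

```text
(no output)
```

View pics/top0z.png

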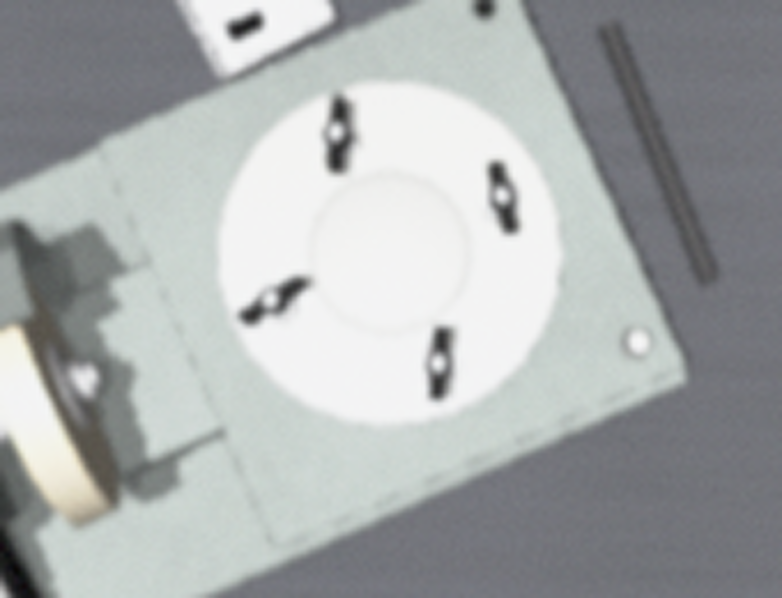

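```bash
cat > h.py <<'E'
import numpy as np, cv2
from cell import manip
def ray(c,u,v,z):
    T=c["world_from_camera"]; d=T[:3,:3]@np.array([(u-c["cx"])/c["fx"],-(v-c["cy"])/c["fy"],-1]); o=T[:3,3]
    s=(z-o[2])/d[2]; return o+s*d
def proj(c,P):
    T=c["world_from_camera"]; q=T[:3,:3].T@(np.array(P)-T[:3,3]); return c["cx"]+c["fx"]*q[0]/-q[2], c["cy"]-c["fy"]*q[1]/-q[2]
E
python3 - <<'E'
from h import *
c=manip.calibration("top")
f=lambda x,y,z:ray(c,180+x/4.6,170+y/4.6,z).round(1)
for n,x,y in [("A top",338,133),("B right",503,195),("C bottom",438,362),("D left",272,300)]: print(n,f(x,y,122))
print("cover",f(390,252,83),"adapter",f(638,342,117),"ferr",f(485,7,101))
# depth based cover centre
E
```

```text
A top [611.5   1.9 122. ]
B right [577.4 -92.8 122. ]
C bottom [482.  -57.5 122. ]
D left [515.6  37.2 122. ]
cover [546.9 -27.3  83. ] adapter [ 495.4 -170.6  117. ] ferr [689.3 -80.6 101. ]
```

```bash
python3 - <<'E'
from h import *
from scipy.spatial.transform import Rotation as R
s=manip.read_state(); c=manip.calibration("wrist")
Rt=R.from_euler("xyz",s["eef_rot"]).as_matrix(); T=c["world_from_camera"]
print("cam in tool",Rt.T@(T[:3,3]-s["eef_pos"]), "\n",(Rt.T@T[:3,:3]).round(3), c["fx"],c["cx"],c["cy"])
E
```

```text
cam in tool [ 7.06792183e+01  4.06885571e-02 -1.99983081e+02] 
 [[-0.001  0.969  0.249]
 [ 1.     0.001 -0.   ]
 [-0.     0.249 -0.969]] 366.56870433613017 280.24696671471554 207.8646702015285
```

```bash
python3 -m inch '{"grip":[0.2,0,-0.3,-0.3,-0.3,-0.3,-0.3,-0.3,-0.3,-0.3],"travel":[[2.6,3.9,1],[6,8.7,2.5],[9.4,13.6,4],[12.8,18.5,5],[16.2,23.4,5.6],[19.6,28.3,5.6],[23,33.2,5.6],[26.4,38.1,5.6],[29.6,43,5.6],[32.8,47.6,5.6]],"turn":[[0,0,9],[0,0,19],[0,0,29],[0,0,39],[0,0,49],[0,0,59],[0,0,69],[0,0,79],[0,0,89],[0,0,99]]}' 60; python3 - <<'E'
from cell import manip
s=manip.read_state(); print(s["joints"].round(3),s["eef_rot"].round(3),s["moment"],s["wrist_force"])
E
```

```text
clock: 1.85
eef_pos: [548.0, -26.5, 240.3]
eef_rot: [3.141, 0.0, 2.144]
wrist_force: [0.5, -0.8, 0.6]
finger_gap: 32.9
[-0.115  0.26   1.442 -0.     1.44  -0.688] [3.141 0.    2.144] [-0.01111356 -0.10787311  0.02813746] [ 0.51649187 -0.76933106  0.56023268]
```

```bash
python3 -m inch '{"grip":[-0.3,-0.3,-0.3,-0.3,-0.3,-0.3],"travel":[[0,0,0],[0,0,0],[0,0,0],[0,0,0],[0,0,0],[0,0,0]],"turn":[[0,0,10],[0,0,20],[0,0,30],[0,0,40],[0,0,43],[0,0,43]]}' 60; python3 - <<'E'
from h import *
s=manip.read_state(); c=manip.calibration("wrist"); p,d=manip.camera("wrist")
print(s["joints"].round(3),s["eef_rot"].round(3),s["moment"],s["wrist_force"])
np.savez("w1.npz",p=p,d=d,T=c["world_from_camera"],fx=c["fx"],fy=c["fy"],cx=c["cx"],cy=c["cy"])
cv2.imwrite("pics/w1.png",p[:,:,::-1])
E
```

```text
clock: 2.6
eef_pos: [548.0, -26.5, 240.3]
eef_rot: [3.141, 0.0, 2.894]
wrist_force: [0.1, 0.5, -0.1]
finger_gap: 32.9
[-0.115  0.26   1.442  0.     1.44  -1.438] [3.141 0.    2.894] [-0.0074336  -0.158901   -0.02971686] [ 0.1391207   0.53010856 -0.07475977]
```

View pics/w1.png

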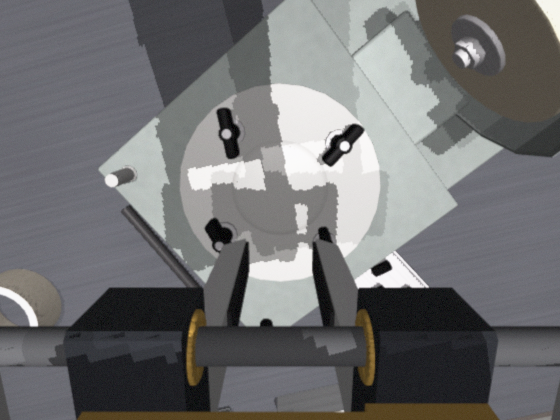

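```bash
cat >> h.py <<'E'
def cloud(c,d):
    v,u=np.mgrid[:d.shape[0],:d.shape[1]]
    X=np.stack([(u-c["cx"])/c["fx"]*d,-(v-c["cy"])/c["fy"]*d,-d],-1); T=c["world_from_camera"]
    return X@T[:3,:3].T+T[:3,3]
G={"A":(611.5,1.9),"B":(577.4,-92.8),"C":(482,-57.5),"D":(515.6,37.2)}
def wings(c,p,d,names="ABCD",lo=100,hi=128):
    W=cloud(c,d); gray=p.astype(int).sum(-1)
    for n in names:
        g=G[n]; m=(d>0)&(np.hypot(W[...,0]-g[0],W[...,1]-g[1])<30)&(W[...,2]>lo)&(W[...,2]<hi)
        P=W[m]
        if len(P)<20: print(n,"few",len(P)); continue
        r=cv2.minAreaRect(P[:,:2].astype(np.float32)); q=P[:,:2]-P[:,:2].mean(0); w,V=np.linalg.eigh(q.T@q); a=V[:,1]
        print(n,len(P),"mean",P.mean(0).round(1),"zmax",np.percentile(P[:,2],[5,50,95]).round(1),"rect c",np.round(r[0],1),np.round(r[1],1),"ang",round(float(np.arctan2(a[1],a[0]))%np.pi,3))
E
python3 - <<'E'
from h import *
z=np.load("w1.npz"); c=dict(world_from_camera=z["T"],fx=z["fx"],fy=z["fy"],cx=z["cx"],cy=z["cy"])
wings(c,z["p"],z["d"],"CD"); wings(c,z["p"],z["d"],"CD",117)
W=cloud(c,z["d"]); print("cover z",W[170:200,310:360,2].mean())
print("pins",ray(c,227,133,126),ray(c,344,146,126))
ct=manip.calibration("top"); p,d=manip.camera("top"); 
wings(ct,p,d,"ABCD")
cv2.imwrite("pics/w1z.png",cv2.resize(z["p"][90:190,180:400,::-1],None,fx=3.6,fy=3.6))
E
```

```text
C 764 mean [480.9 -56.9 118.9] zmax [105.8 120.7 122.3] rect c [481.3 -57.8] [14.2 43.5] ang 3.076
D 784 mean [515.   36.8 118.5] zmax [104.6 120.5 122.4] rect c [515.9  37.5] [14.6 43.6] ang 2.167
C 649 mean [480.9 -57.6 120.8] zmax [118.7 120.9 122.3] rect c [481.3 -57.8] [14.1 43.5] ang 3.076
D 633 mean [515.6  37.4 120.8] zmax [118.8 120.8 122.5] rect c [516.   37.5] [14.5 43.6] ang 2.168
cover z 85.30310389989447
pins [481.20211906 -56.77908169 126.        ] [515.99120638  36.38933637 126.        ]
A few 0
B few 10
C few 1
D 82 mean [517.7  38.6 119.5] zmax [105.5 121.2 125.7] rect c [518.   38.4] [15.  43.4] ang 2.167
```

View pics/w1z.png

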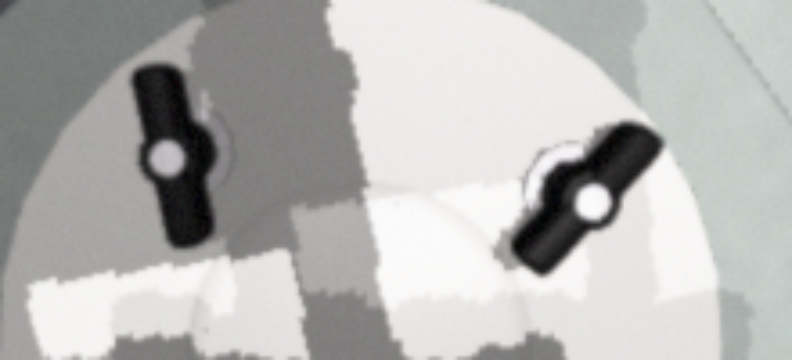

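```bash
python3 -m inch '{"grip":[-0.3,-0.3,-0.3,-0.3,-0.3,-0.3],"travel":[[-3.4,-1.6,-2],[-6.7,-3.1,-6],[-6.7,-3.1,-10],[-6.7,-3.1,-13],[-6.7,-3.1,-14.7],[-6.7,-3.1,-14.7]],"turn":[[0,0,5],[0,0,10.4],[0,0,10.4],[0,0,10.4],[0,0,10.4],[0,0,10.4]]}' 60; python3 - <<'E'
from h import *
s=manip.read_state(); c=manip.calibration("wrist"); p,d=manip.camera("wrist")
print(s["joints"].round(3),s["moment"].round(3))
cv2.imwrite("pics/w2.png",p[:,:,::-1])
s=manip.read_state();print(s["moment"].round(3))
E
```

```text
clock: 3.45
eef_pos: [480.4, -57.5, 92.5]
eef_rot: [3.141, -0.002, 3.073]
wrist_force: [0.1, -0.3, 1.1]
finger_gap: 32.8
[-0.195  0.256  1.805  0.     1.082 -1.698] [ 0.07  -0.098 -0.037]
[ 0.099 -0.13  -0.033]
```

View pics/w2.png

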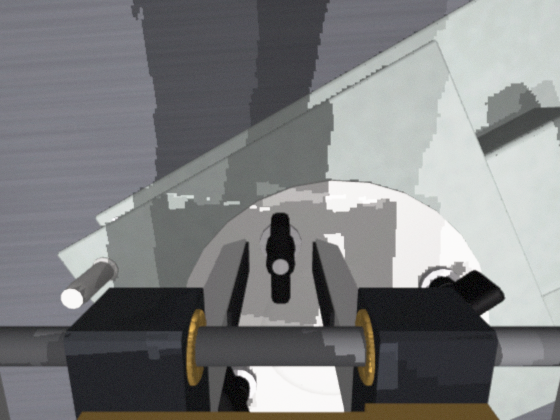

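```bash
cat > r.py <<'E'
from cell import manip
import numpy as np
s=manip.read_state(); print("yaw %.3f"%s["eef_rot"][2],"qd6 %.3f"%s["qd"][5],"Mz %.3f"%s["moment"][2],"M",s["moment"].round(2),"F",s["wrist_force"].round(1),"e6 %.3f"%s["effort"][5],"gap %.1f"%s["finger_gap"], "t %.2f"%s["clock"])
E
python3 -m inch '{"grip":[-1,-1,-1],"travel":[[0,0,0],[0,0,0],[0,0,0]],"turn":[[0,0,0],[0,0,0],[0,0,0]]}' 60; python3 r.py
```

```text
clock: 3.88
eef_pos: [481.2, -57.6, 94.0]
eef_rot: [3.141, 0.001, 3.074]
wrist_force: [-0.9, -0.4, 2.3]
finger_gap: 9.0
yaw 3.074 qd6 -0.001 Mz 0.012 M [0.09 0.   0.01] F [-0.9 -0.4  2.3] e6 0.081 gap 9.0 t 3.88
```

```bash
python3 -m inch '{"grip":[-1],"travel":[[0,0,0]],"turn":[[0,0,-4]]}' >/dev/null; python3 r.py;  python3 -m inch '{"grip":[-1],"travel":[[0,0,0]],"turn":[[0,0,-4]]}' >/dev/null; python3 r.py; python3 -m inch '{"grip":[-1],"travel":[[0,0,0]],"turn":[[0,0,-4]]}' >/dev/null; python3 r.py; python3 -m inch '{"grip":[-1],"travel":[[0,0,0]],"turn":[[0,0,-4]]}' >/dev/null; python3 r.py
```

```text
yaw 3.003 qd6 0.583 Mz 0.175 M [ 0.22 -0.33  0.17] F [ 0.8 -0.  -4.8] e6 -1.575 gap 8.9 t 4.00
yaw 2.931 qd6 0.566 Mz 0.228 M [ 0.23 -0.37  0.23] F [ 1.   0.9 -3.1] e6 -1.018 gap 9.1 t 4.12
yaw 2.859 qd6 0.569 Mz 0.205 M [ 0.16 -0.28  0.2 ] F [-0.1  1.  -2.1] e6 -1.014 gap 8.9 t 4.25
yaw 2.787 qd6 0.573 Mz 0.232 M [ 0.17 -0.31  0.23] F [ 1.1 -0.1 -2.2] e6 -1.006 gap 9.0 t 4.38
```

```bash
python3 -m inch '{"grip":[-1],"travel":[[0,0,0]],"turn":[[0,0,-3]]}' >/dev/null; python3 r.py;  python3 -m inch '{"grip":[-1],"travel":[[0,0,0]],"turn":[[0,0,-3]]}' >/dev/null; python3 r.py; python3 -m inch '{"grip":[-1],"travel":[[0,0,0]],"turn":[[0,0,-3]]}' >/dev/null; python3 r.py; python3 -m inch '{"grip":[-1],"travel":[[0,0,0]],"turn":[[0,0,-3]]}' >/dev/null; python3 r.py
```

```text
yaw 2.733 qd6 0.427 Mz 0.186 M [ 0.06 -0.34  0.19] F [ 1.3  0.7 -2.1] e6 -0.560 gap 9.0 t 4.50
yaw 2.679 qd6 0.432 Mz 0.245 M [ 0.09 -0.37  0.24] F [ 1.8 -0.2 -2.5] e6 -0.698 gap 9.2 t 4.62
yaw 2.625 qd6 0.429 Mz 0.220 M [ 0.06 -0.29  0.22] F [ 1.3  0.8 -1. ] e6 -0.673 gap 9.0 t 4.75
yaw 2.571 qd6 0.431 Mz 0.276 M [ 0.16 -0.29  0.28] F [ 0.3  0.9 -2.4] e6 -0.649 gap 9.1 t 4.88
```

```bash
python3 -m inch '{"grip":[-1],"travel":[[0,0,0]],"turn":[[0,0,-3]]}' >/dev/null; python3 r.py;  python3 -m inch '{"grip":[-1],"travel":[[0,0,0]],"turn":[[0,0,-3]]}' >/dev/null; python3 r.py
```

```text
yaw 2.518 qd6 0.429 Mz 0.231 M [ 0.07 -0.31  0.23] F [ 0.5  0.6 -2. ] e6 -0.624 gap 9.0 t 5.00
yaw 2.464 qd6 0.429 Mz 0.277 M [ 0.06 -0.31  0.28] F [ 1.4  0.7 -2.7] e6 -0.599 gap 8.9 t 5.12
```

```bash
python3 -m inch '{"grip":[-1],"travel":[[0,0,0]],"turn":[[0,0,-3]]}' >/dev/null; python3 r.py
```

```text
yaw 2.410 qd6 0.426 Mz 0.296 M [ 0.03 -0.28  0.3 ] F [ 0.6  1.  -1.8] e6 -0.574 gap 9.1 t 5.25
```

```bash
python3 -m inch '{"grip":[-1],"travel":[[0,0,0]],"turn":[[0,0,-3]]}' >/dev/null; python3 r.py;  python3 -m inch '{"grip":[-1],"travel":[[0,0,0]],"turn":[[0,0,0]]}' >/dev/null; python3 r.py
```

```text
yaw 2.356 qd6 0.429 Mz 0.407 M [ 0.02 -0.31  0.41] F [ 0.9  0.2 -3.1] e6 -0.549 gap 9.3 t 5.38
yaw 2.357 qd6 -0.018 Mz 0.307 M [-0.02 -0.24  0.31] F [ 1.4  0.2 -2.3] e6 0.855 gap 9.1 t 5.50
```

```bash
python3 -m inch '{"grip":[-0.3,-0.3,-0.3,-0.3,-0.3,-0.3,-0.3,-0.3,-0.3],"travel":[[0,0,0],[0,0,0],[0,0,5],[3,0,10],[8,0.4,14.6],[13,0.8,14.6],[16.9,1.3,14.6],[16.9,1.3,14.6],[16.9,1.3,14.6]],"turn":[[0,0,0],[0,0,0],[0,0,0],[0,0,10],[0,0,20],[0,0,30],[0,0,40],[0,0,45],[0,0,45]]}' 60; python3 - <<'E'
from h import *
s=manip.read_state(); c=manip.calibration("wrist"); p,d=manip.camera("wrist")
print(s["joints"].round(3),s["moment"].round(3))
cv2.imwrite("pics/w3.png",p[:,:,::-1])
wings(c,p,d,"ABCD",117)
E
```

```text
clock: 6.62
eef_pos: [650.7, -43.6, 239.7]
eef_rot: [3.14, 0.002, -3.141]
wrist_force: [-0.6, -0.8, 0.5]
finger_gap: 32.7
[-1.240e-01  5.060e-01  1.109e+00  1.000e-03  1.525e+00 -1.695e+00] [ 0.018 -0.1   -0.022]
A 618 mean [611.    2.3 120.7] zmax [118.7 120.8 122.3] rect c [612.    2.4] [43.5 14.2] ang 3.084
B 682 mean [576.5 -92.7 120.8] zmax [118.9 120.9 122.5] rect c [576.8 -93. ] [43.9 14.7] ang 0.244
C 166 mean [494.6 -68.5 120.7] zmax [118.6 120.8 122.5] rect c [495.3 -67.6] [ 8.7 15.2] ang 1.861
D 783 mean [516.5  37.  120.8] zmax [118.9 120.9 122.5] rect c [516.3  37.3] [14.2 43.6] ang 2.172
```

View pics/w3.png

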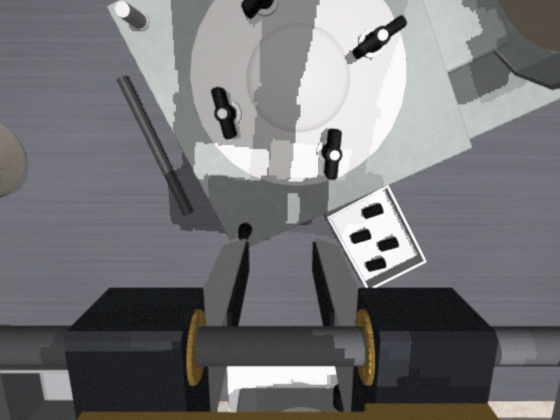

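```bash
python3 -m inch '{"grip":[-0.3,-0.3,-0.3,-0.3,-0.3,-1,-1,-1],"travel":[[-2,2.3,-4],[-3.9,4.6,-8],[-3.9,4.6,-12],[-3.9,4.6,-14.6],[-3.9,4.6,-14.6],[-3.9,4.6,-14.6],[-3.9,4.6,-14.6],[-3.9,4.6,-14.6]],"turn":[[0,0,-1.5],[0,0,-3.3],[0,0,-3.3],[0,0,-3.3],[0,0,-3.3],[0,0,-3.3],[0,0,-3.3],[0,0,-3.3]]}' 60; python3 r.py
```

```text
clock: 7.68
eef_pos: [612.1, 3.3, 95.3]
eef_rot: [3.139, 0.004, 3.083]
wrist_force: [0.3, 4.2, 4.7]
finger_gap: 9.4
yaw 3.083 qd6 -0.000 Mz -0.039 M [ 0.81 -0.05 -0.04] F [0.3 4.2 4.7] e6 -0.009 gap 9.4 t 7.67
```

```bash
for i in 1; do :; done; python3 -m inch '{"grip":[-1],"travel":[[0,0,0]],"turn":[[0,0,-3]]}' >/dev/null; python3 r.py;  python3 -m inch '{"grip":[-1],"travel":[[0,0,0]],"turn":[[0,0,-3]]}' >/dev/null; python3 r.py; python3 -m inch '{"grip":[-1],"travel":[[0,0,0]],"turn":[[0,0,-3]]}' >/dev/null; python3 r.py; python3 -m inch '{"grip":[-1],"travel":[[0,0,0]],"turn":[[0,0,-3]]}' >/dev/null; python3 r.py
```

```text
yaw 3.030 qd6 0.440 Mz 0.207 M [-0.52 -0.46  0.21] F [ 1.3 -2.9 -9.4] e6 -1.130 gap 9.0 t 7.80
yaw 2.976 qd6 0.426 Mz 0.158 M [ 0.02 -0.55  0.16] F [ 1.9  0.  -5.8] e6 -0.717 gap 8.8 t 7.92
yaw 2.922 qd6 0.431 Mz 0.178 M [ 0.14 -0.45  0.18] F [ 1.3  0.5 -4.2] e6 -0.714 gap 8.9 t 8.05
yaw 2.868 qd6 0.432 Mz 0.213 M [ 0.16 -0.42  0.21] F [ 1.8 -0.  -4.7] e6 -0.708 gap 8.9 t 8.18
```

```bash
python3 -m inch '{"grip":[-1],"travel":[[0,0,0]],"turn":[[0,0,-3]]}' >/dev/null; python3 r.py;  python3 -m inch '{"grip":[-1],"travel":[[0,0,0]],"turn":[[0,0,-3]]}' >/dev/null; python3 r.py; python3 -m inch '{"grip":[-1],"travel":[[0,0,0]],"turn":[[0,0,-3]]}' >/dev/null; python3 r.py; python3 -m inch '{"grip":[-1],"travel":[[0,0,0]],"turn":[[0,0,-3]]}' >/dev/null; python3 r.py
```

```text
yaw 2.814 qd6 0.433 Mz 0.189 M [ 0.07 -0.46  0.19] F [ 2.1  0.3 -4.4] e6 -0.700 gap 8.6 t 8.30
yaw 2.759 qd6 0.432 Mz 0.224 M [ 0.11 -0.38  0.22] F [ 1.2  0.1 -4.2] e6 -0.673 gap 8.7 t 8.43
yaw 2.706 qd6 0.433 Mz 0.256 M [ 0.08 -0.36  0.26] F [ 1.2  1.1 -3.8] e6 -0.648 gap 9.1 t 8.55
yaw 2.652 qd6 0.432 Mz 0.294 M [ 0.1  -0.42  0.29] F [ 1.   0.9 -4.4] e6 -0.623 gap 8.7 t 8.68
```

```bash
python3 -m inch '{"grip":[-1],"travel":[[0,0,0]],"turn":[[0,0,-3]]}' >/dev/null; python3 r.py;  python3 -m inch '{"grip":[-1],"travel":[[0,0,0]],"turn":[[0,0,-3]]}' >/dev/null; python3 r.py; python3 -m inch '{"grip":[-1],"travel":[[0,0,0]],"turn":[[0,0,-3]]}' >/dev/null; python3 r.py; python3 -m inch '{"grip":[-1],"travel":[[0,0,0]],"turn":[[0,0,0]]}'; python3 r.py
```

```text
yaw 2.598 qd6 0.431 Mz 0.340 M [ 0.1  -0.43  0.34] F [ 1.   1.7 -4.6] e6 -0.598 gap 9.1 t 8.80
yaw 2.544 qd6 0.432 Mz 0.299 M [ 0.06 -0.46  0.3 ] F [ 2.2  1.4 -3.6] e6 -0.573 gap 8.5 t 8.93
yaw 2.490 qd6 0.432 Mz 0.340 M [ 0.08 -0.43  0.34] F [ 1.8  0.6 -5.1] e6 -0.548 gap 8.5 t 9.05
clock: 9.18
eef_pos: [612.4, 3.9, 95.5]
eef_rot: [3.138, 0.005, 2.49]
wrist_force: [1.7, 1.1, -4.8]
finger_gap: 8.7
yaw 2.490 qd6 -0.016 Mz 0.290 M [ 0.01 -0.36  0.29] F [ 1.7  1.1 -4.8] e6 0.871 gap 8.7 t 9.18
```

```bash
python3 -m inch '{"grip":[-0.3,-0.3,-0.3,-0.3,-0.3,-0.3,-0.3,-0.3,-0.3,-0.3],"travel":[[0,0,0],[0,0,0],[0,0,5],[-3,1.1,6],[-7,2.4,6],[-9.6,3.3,6],[-9.6,3.3,3],[-9.6,3.3,0],[-9.6,3.3,-0.3],[-9.6,3.3,-0.3]],"turn":[[0,0,0],[0,0,0],[0,0,0],[0,0,-6],[0,0,-12],[0,0,-18.3],[0,0,-18.3],[0,0,-18.3],[0,0,-18.3],[0,0,-18.3]]}' 60; python3 - <<'E'
from h import *
s=manip.read_state(); p,d=manip.camera("wrist")
cv2.imwrite("pics/w4.png",p[:,:,::-1])
E
```

```text
clock: 10.42
eef_pos: [516.9, 36.9, 93.5]
eef_rot: [3.138, 0.006, 2.171]
wrist_force: [-0.4, -0.5, 0.1]
finger_gap: 33.0
```

View pics/w4.png

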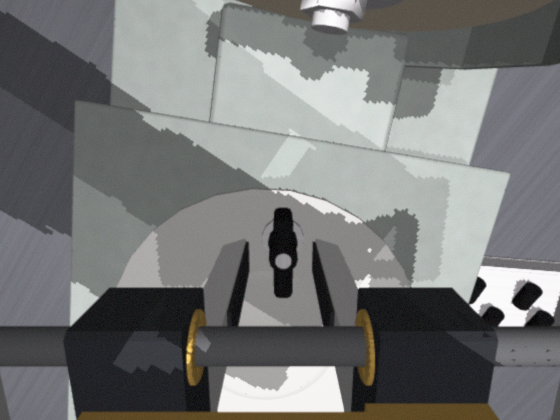

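```bash
python3 -m inch '{"grip":[-1,-1,-1],"travel":[[0,0,0],[0,0,0],[0,0,0]],"turn":[[0,0,0],[0,0,0],[0,0,0]]}' 60; python3 r.py; python3 -m inch '{"grip":[-1],"travel":[[0,0,0]],"turn":[[0,0,-3]]}' >/dev/null; python3 r.py;  python3 -m inch '{"grip":[-1],"travel":[[0,0,0]],"turn":[[0,0,-3]]}' >/dev/null; python3 r.py; python3 -m inch '{"grip":[-1],"travel":[[0,0,0]],"turn":[[0,0,-3]]}' >/dev/null; python3 r.py; python3 -m inch '{"grip":[-1],"travel":[[0,0,0]],"turn":[[0,0,-3]]}' >/dev/null; python3 r.py
```

```text
clock: 10.85
eef_pos: [518.1, 37.4, 94.3]
eef_rot: [3.134, 0.007, 2.171]
wrist_force: [5.5, 1.9, 1.1]
finger_gap: 8.9
yaw 2.171 qd6 -0.001 Mz 0.044 M [ 0.51 -1.16  0.04] F [5.5 1.9 1.1] e6 0.000 gap 8.9 t 10.85
yaw 2.118 qd6 0.440 Mz 0.178 M [-0.46  0.25  0.18] F [-1.1 -2.4 -1.6] e6 -1.134 gap 9.2 t 10.97
yaw 2.064 qd6 0.427 Mz 0.231 M [-0.12 -0.1   0.23] F [ 0.2 -0.8 -1.3] e6 -0.720 gap 9.0 t 11.10
yaw 2.010 qd6 0.432 Mz 0.178 M [-0.05 -0.15  0.18] F [ 0.7 -0.1 -1.5] e6 -0.717 gap 9.0 t 11.22
yaw 1.957 qd6 0.431 Mz 0.195 M [-0.08 -0.13  0.19] F [ 0.1  0.3 -1. ] e6 -0.711 gap 9.1 t 11.35
```

```bash
python3 -m inch '{"grip":[-1],"travel":[[0,0,0]],"turn":[[0,0,-3]]}' >/dev/null; python3 r.py;  python3 -m inch '{"grip":[-1],"travel":[[0,0,0]],"turn":[[0,0,-3]]}' >/dev/null; python3 r.py; python3 -m inch '{"grip":[-1],"travel":[[0,0,0]],"turn":[[0,0,-3]]}' >/dev/null; python3 r.py; python3 -m inch '{"grip":[-1],"travel":[[0,0,0]],"turn":[[0,0,-3]]}' >/dev/null; python3 r.py
```

```text
yaw 1.903 qd6 0.434 Mz 0.191 M [-0.05 -0.1   0.19] F [ 0.6 -0.3 -0.7] e6 -0.710 gap 9.1 t 11.47
yaw 1.849 qd6 0.432 Mz 0.222 M [-0.05 -0.08  0.22] F [ 1.4  0.5 -1.2] e6 -0.710 gap 8.9 t 11.60
yaw 1.795 qd6 0.432 Mz 0.202 M [-0.09 -0.11  0.2 ] F [ 0.1 -1.3 -1.6] e6 -0.709 gap 9.0 t 11.72
yaw 1.741 qd6 0.433 Mz 0.241 M [ 0.03 -0.14  0.24] F [ 0.1 -1.9 -0.4] e6 -0.709 gap 9.1 t 11.85
```

```bash
python3 -m inch '{"grip":[-1],"travel":[[0,0,0]],"turn":[[0,0,-3]]}' >/dev/null; python3 r.py;  python3 -m inch '{"grip":[-1],"travel":[[0,0,0]],"turn":[[0,0,-3]]}' >/dev/null; python3 r.py; python3 -m inch '{"grip":[-1],"travel":[[0,0,0]],"turn":[[0,0,-3]]}' >/dev/null; python3 r.py; python3 -m inch '{"grip":[-1],"travel":[[0,0,0]],"turn":[[0,0,-3]]}' >/dev/null; python3 r.py
```

```text
yaw 1.688 qd6 0.431 Mz 0.199 M [-0.04 -0.07  0.2 ] F [ 0.2  0.6 -0.7] e6 -0.708 gap 9.0 t 11.97
yaw 1.634 qd6 0.432 Mz 0.242 M [-0.05 -0.12  0.24] F [ 0.3  0.4 -0.2] e6 -0.708 gap 9.1 t 12.10
yaw 1.580 qd6 0.432 Mz 0.182 M [-0.01 -0.07  0.18] F [ 1.3  0.3 -0.7] e6 -0.707 gap 8.9 t 12.22
yaw 1.526 qd6 0.431 Mz 0.157 M [-0.01 -0.07  0.16] F [ 1.1 -0.5 -1.2] e6 -0.707 gap 8.9 t 12.35
```

```bash
python3 -m inch '{"grip":[-1],"travel":[[0,0,0]],"turn":[[0,0,-3]]}' >/dev/null; python3 r.py;  python3 -m inch '{"grip":[-1],"travel":[[0,0,0]],"turn":[[0,0,-3]]}' >/dev/null; python3 r.py; python3 -m inch '{"grip":[-1],"travel":[[0,0,0]],"turn":[[0,0,-3]]}' >/dev/null; python3 r.py; python3 -m inch '{"grip":[-1],"travel":[[0,0,0]],"turn":[[0,0,-3]]}' >/dev/null; python3 r.py
```

```text
yaw 1.472 qd6 0.432 Mz 0.138 M [-0.07 -0.11  0.14] F [ 0.5  0.4 -1.2] e6 -0.706 gap 8.6 t 12.47
yaw 1.418 qd6 0.431 Mz 0.176 M [-0.04 -0.07  0.18] F [ 0.   0.3 -0.5] e6 -0.682 gap 9.0 t 12.60
yaw 1.365 qd6 0.429 Mz 0.272 M [-0.02 -0.04  0.27] F [-0.4 -0.9 -0.8] e6 -0.655 gap 9.1 t 12.72
yaw 1.311 qd6 0.429 Mz 0.349 M [-0.01 -0.03  0.35] F [0.1 1.1 0.3] e6 -0.628 gap 9.2 t 12.85
```

```bash
python3 -m inch '{"grip":[-1],"travel":[[0,0,0]],"turn":[[0,0,-3]]}' >/dev/null; python3 r.py;  python3 -m inch '{"grip":[-1],"travel":[[0,0,0]],"turn":[[0,0,-3]]}' >/dev/null; python3 r.py; python3 -m inch '{"grip":[-1],"travel":[[0,0,0]],"turn":[[0,0,-2.8]]}' >/dev/null; python3 r.py; python3 -m inch '{"grip":[-1],"travel":[[0,0,0]],"turn":[[0,0,0]]}'; python3 r.py
```

```text
yaw 1.257 qd6 0.427 Mz 0.269 M [ 0.   -0.03  0.27] F [-0.3 -0.1 -1.5] e6 -0.602 gap 8.9 t 12.97
yaw 1.204 qd6 0.430 Mz 0.329 M [ 0.03 -0.09  0.33] F [ 0.1 -1.  -0.5] e6 -0.576 gap 9.0 t 13.10
yaw 1.154 qd6 0.398 Mz 0.308 M [ 0.02 -0.03  0.31] F [-1.   0.9 -1.4] e6 -0.462 gap 9.1 t 13.22
clock: 13.35
eef_pos: [517.4, 37.1, 94.4]
eef_rot: [3.136, 0.009, 1.154]
wrist_force: [0.3, 0.4, -1.8]
finger_gap: 8.9
yaw 1.154 qd6 -0.015 Mz 0.322 M [-0.01 -0.15  0.32] F [ 0.3  0.4 -1.8] e6 0.820 gap 8.9 t 13.35
```

```bash
cat > go.py <<'E'
import sys; from cell import manip; import numpy as np
from scipy.spatial.transform import Rotation as R
s=manip.read_state(); x,y,z,yaw=map(float,sys.argv[1:])
Rn=R.from_euler("xyz",s["eef_rot"]); Rt=R.from_euler("xyz",[np.pi,0,yaw])
print("travel cm",((np.array([x,y,z])-s["eef_pos"])/10).round(2),"turn deg",np.degrees((Rt*Rn.inv()).as_rotvec()).round(2))
E
python3 go.py 576.7 -92.9 93.5 0.244
```

```text
travel cm [  5.93 -13.    -0.09] turn deg [  0.6   -0.22 -52.15]
```

```bash
python3 -m inch '{"grip":[-0.3,-0.3,-0.3,-0.3,-0.3,-0.3,-0.3,-0.3,-0.3,-0.3],"travel":[[0,0,0],[0,0,0],[0,0,5],[1.5,-3,6],[3.2,-7,6],[4.8,-10.5,6],[5.9,-13,6],[5.9,-13,3],[5.9,-13,0],[5.9,-13,-0.1]],"turn":[[0,0,0],[0,0,0],[0,0,-10],[0.1,0,-20],[0.3,-0.1,-30],[0.5,-0.2,-40],[0.6,-0.2,-50],[0.6,-0.2,-52.1],[0.6,-0.2,-52.1],[0.6,-0.2,-52.1]]}' 60; python3 - <<'E'
from h import *
s=manip.read_state(); p,d=manip.camera("wrist")
cv2.imwrite("pics/w5.png",p[:,:,::-1])
E
```

```text
clock: 14.6
eef_pos: [575.3, -92.7, 91.7]
eef_rot: [-3.14, 0.004, 0.245]
wrist_force: [0.3, 0.4, -0.4]
finger_gap: 32.9
```

View pics/w5.png

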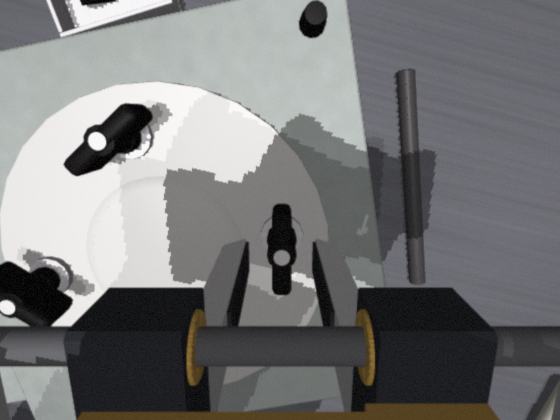

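Centred on wing B (col 282, between the fingers at 247–315). Close and turn.

```bash
python3 -m inch '{"grip":[-1,-1,-1],"travel":[[0,0,0],[0,0,0.1],[0,0,0.1]],"turn":[[0,0,0],[0,0,0],[0,0,0]]}' 60; python3 r.py; python3 -m inch '{"grip":[-1],"travel":[[0,0,0]],"turn":[[0,0,-3]]}' >/dev/null; python3 r.py;  python3 -m inch '{"grip":[-1],"travel":[[0,0,0]],"turn":[[0,0,-3]]}' >/dev/null; python3 r.py; python3 -m inch '{"grip":[-1],"travel":[[0,0,0]],"turn":[[0,0,-3]]}' >/dev/null; python3 r.py; python3 -m inch '{"grip":[-1],"travel":[[0,0,0]],"turn":[[0,0,-3]]}' >/dev/null; python3 r.py
```

```text
clock: 15.02
eef_pos: [576.6, -93.0, 95.3]
eef_rot: [3.141, -0.0, 0.245]
wrist_force: [-0.5, 0.6, 5.3]
finger_gap: 9.2
yaw 0.245 qd6 -0.002 Mz 0.009 M [0.05 0.1  0.01] F [-0.5  0.6  5.3] e6 -0.008 gap 9.2 t 15.03
yaw 0.192 qd6 0.438 Mz 0.224 M [ 0.13 -0.15  0.22] F [ 0.6  0.2 -5.8] e6 -1.119 gap 8.9 t 15.15
yaw 0.138 qd6 0.423 Mz 0.201 M [ 0.07 -0.25  0.2 ] F [ 1.2  1.2 -3.9] e6 -0.711 gap 9.0 t 15.28
yaw 0.085 qd6 0.429 Mz 0.173 M [ 0.06 -0.17  0.17] F [ 0.3  0.1 -2.7] e6 -0.708 gap 8.9 t 15.40
yaw 0.031 qd6 0.430 Mz 0.196 M [ 0.1  -0.11  0.2 ] F [ 1.4 -0.8 -2.2] e6 -0.702 gap 8.7 t 15.53
```

```bash
python3 -m inch '{"grip":[-1],"travel":[[0,0,0]],"turn":[[0,0,-3]]}' >/dev/null; python3 r.py;  python3 -m inch '{"grip":[-1],"travel":[[0,0,0]],"turn":[[0,0,-3]]}' >/dev/null; python3 r.py; python3 -m inch '{"grip":[-1],"travel":[[0,0,0]],"turn":[[0,0,-3]]}' >/dev/null; python3 r.py; python3 -m inch '{"grip":[-1],"travel":[[0,0,0]],"turn":[[0,0,-3]]}' >/dev/null; python3 r.py
```

```text
yaw -0.023 qd6 0.428 Mz 0.234 M [ 0.01 -0.15  0.23] F [ 1.3  0.4 -2.7] e6 -0.701 gap 9.0 t 15.65
yaw -0.077 qd6 0.426 Mz 0.255 M [ 0.04 -0.16  0.26] F [ 0.4  0.4 -3.2] e6 -0.701 gap 8.9 t 15.78
yaw -0.131 qd6 0.431 Mz 0.214 M [ 0.09 -0.19  0.21] F [ 1.5 -0.4 -2.5] e6 -0.701 gap 8.8 t 15.90
yaw -0.184 qd6 0.428 Mz 0.173 M [ 0.05 -0.22  0.17] F [ 1.3 -0.  -1.6] e6 -0.701 gap 9.0 t 16.02
```

```bash
python3 -m inch '{"grip":[-1],"travel":[[0,0,0]],"turn":[[0,0,-3]]}' >/dev/null; python3 r.py;  python3 -m inch '{"grip":[-1],"travel":[[0,0,0]],"turn":[[0,0,-3]]}' >/dev/null; python3 r.py; python3 -m inch '{"grip":[-1],"travel":[[0,0,0]],"turn":[[0,0,-3]]}' >/dev/null; python3 r.py; python3 -m inch '{"grip":[-1],"travel":[[0,0,0]],"turn":[[0,0,-3]]}' >/dev/null; python3 r.py
```

```text
yaw -0.238 qd6 0.427 Mz 0.220 M [ 0.11 -0.21  0.22] F [ 1.6 -0.5 -2.3] e6 -0.701 gap 8.9 t 16.15
yaw -0.292 qd6 0.429 Mz 0.237 M [ 0.08 -0.2   0.24] F [ 0.3 -1.4 -3.1] e6 -0.701 gap 8.9 t 16.27
yaw -0.346 qd6 0.428 Mz 0.189 M [ 0.11 -0.24  0.19] F [ 1.6 -0.8 -3. ] e6 -0.701 gap 8.8 t 16.40
yaw -0.399 qd6 0.428 Mz 0.232 M [ 0.05 -0.22  0.23] F [ 0.6  0.4 -2.9] e6 -0.701 gap 8.6 t 16.52
```

```bash
python3 -m inch '{"grip":[-1],"travel":[[0,0,0]],"turn":[[0,0,-3]]}' >/dev/null; python3 r.py;  python3 -m inch '{"grip":[-1],"travel":[[0,0,0]],"turn":[[0,0,-3]]}' >/dev/null; python3 r.py; python3 -m inch '{"grip":[-1],"travel":[[0,0,0]],"turn":[[0,0,-3]]}' >/dev/null; python3 r.py; python3 -m inch '{"grip":[-1],"travel":[[0,0,0]],"turn":[[0,0,-3]]}' >/dev/null; python3 r.py
```

```text
yaw -0.453 qd6 0.429 Mz 0.187 M [ 0.07 -0.21  0.19] F [ 0.7 -0.  -3.2] e6 -0.701 gap 8.7 t 16.65
yaw -0.507 qd6 0.429 Mz 0.250 M [ 0.11 -0.25  0.25] F [ 0.6  1.  -2.5] e6 -0.701 gap 8.6 t 16.77
yaw -0.561 qd6 0.428 Mz 0.175 M [ 0.06 -0.23  0.18] F [ 1.6 -0.2 -2.7] e6 -0.701 gap 9.1 t 16.90
yaw -0.614 qd6 0.426 Mz 0.237 M [ 0.07 -0.26  0.24] F [ 0.9 -0.5 -2.8] e6 -0.695 gap 9.2 t 17.02
```

```bash
python3 -m inch '{"grip":[-1],"travel":[[0,0,0]],"turn":[[0,0,-3]]}' >/dev/null; python3 r.py;  python3 -m inch '{"grip":[-1],"travel":[[0,0,0]],"turn":[[0,0,-3]]}' >/dev/null; python3 r.py; python3 -m inch '{"grip":[-1],"travel":[[0,0,0]],"turn":[[0,0,-3]]}' >/dev/null; python3 r.py; python3 -m inch '{"grip":[-1],"travel":[[0,0,0]],"turn":[[0,0,-3]]}' >/dev/null; python3 r.py
```

```text
yaw -0.668 qd6 0.429 Mz 0.253 M [ 0.04 -0.22  0.25] F [ 1.3 -0.3 -1.8] e6 -0.670 gap 8.6 t 17.15
yaw -0.722 qd6 0.429 Mz 0.261 M [ 0.11 -0.22  0.26] F [ 1.6  0.1 -2.3] e6 -0.644 gap 8.8 t 17.27
yaw -0.776 qd6 0.427 Mz 0.299 M [ 0.05 -0.28  0.3 ] F [ 1.4 -0.4 -2.9] e6 -0.618 gap 8.6 t 17.40
yaw -0.829 qd6 0.430 Mz 0.247 M [ 0.11 -0.28  0.25] F [ 0.3 -0.1 -2.6] e6 -0.593 gap 9.1 t 17.52
```

```bash
python3 -m inch '{"grip":[-1],"travel":[[0,0,0]],"turn":[[0,0,-3]]}' >/dev/null; python3 r.py;  python3 -m inch '{"grip":[-1],"travel":[[0,0,0]],"turn":[[0,0,-2.8]]}' >/dev/null; python3 r.py; python3 -m inch '{"grip":[-1],"travel":[[0,0,0]],"turn":[[0,0,0]]}'; python3 r.py; python3 go.py 481.5 -57.7 93.5 2.357;python3 go.py 481.5 -57.7 93.5 -0.785; python3 -c "
from cell import manip; print(manip.read_state()['joints'])"
```

```text
yaw -0.883 qd6 0.427 Mz 0.301 M [ 0.03 -0.28  0.3 ] F [ 1.4  1.3 -2.7] e6 -0.568 gap 8.8 t 17.65
yaw -0.933 qd6 0.398 Mz 0.416 M [ 0.07 -0.28  0.42] F [ 1.3 -0.2 -2.3] e6 -0.454 gap 9.1 t 17.77
clock: 17.9
eef_pos: [577.2, -91.1, 95.5]
eef_rot: [-3.14, -0.002, -0.932]
wrist_force: [0.9, -0.6, -2.4]
finger_gap: 9.0
yaw -0.932 qd6 -0.016 Mz 0.344 M [-0.06 -0.18  0.34] F [ 0.9 -0.6 -2.4] e6 0.834 gap 9.0 t 17.90
travel cm [-9.57  3.34 -0.2 ] turn deg [ 1.8000e-01 -6.0000e-02 -1.7154e+02]
travel cm [-9.57  3.34 -0.2 ] turn deg [0.04 0.12 8.44]
[-2.19035196e-01  4.58087495e-01  1.51850118e+00 -3.66577242e-04
  1.16279456e+00  2.28415822e+00]
```

```bash
python3 -m inch '{"grip":[-0.3,-0.3,-0.3,-0.3,-0.3,-0.3,-0.3,-0.3,-0.3,-0.3],"travel":[[0,0,0],[0,0,0],[0,0,5],[-2,0.6,7],[-4,1.4,7],[-6,2.2,7],[-8,2.8,7],[-9.6,3.3,7],[-9.6,3.3,7],[-9.6,3.3,7]],"turn":[[0,0,0],[0,0,0],[0,0,10],[0,0,20],[0,0,30],[0,0,40],[0,0,50],[0,0,60],[0,0,70],[0,0,80]]}' 60; python3 go.py 481.5 -57.7 93.5 2.357
```

```text
clock: 19.15
eef_pos: [481.2, -58.1, 165.9]
eef_rot: [-3.141, -0.002, 0.47]
wrist_force: [0.2, -0.5, -0.0]
finger_gap: 33.0
travel cm [ 0.03  0.04 -7.24] turn deg [-1.700e-01 -3.000e-02  1.081e+02]
```

```bash
python3 -m inch '{"grip":[-0.3,-0.3,-0.3,-0.3,-0.3,-0.3,-0.3,-0.3,-0.3,-0.3],"travel":[[0,0,0],[0,0,0],[0,0,0],[0,0,0],[0,0,0],[0,0,0],[0,0,0],[0,0,0],[0,0,0],[0,0,0]],"turn":[[0,0,10.7],[0,0,21.4],[0,0,32],[0,0,42.7],[0,0,53.4],[0,0,64],[0,0,74],[0,0,84],[0,0,94],[-0.2,0,104]]}' 60; python3 go.py 481.5 -57.7 93.5 2.357
```

```text
clock: 20.4
eef_pos: [481.2, -58.1, 166.1]
eef_rot: [3.142, 0.001, 2.291]
wrist_force: [0.3, 0.5, -0.1]
finger_gap: 32.9
travel cm [ 0.03  0.04 -7.26] turn deg [0.03 0.03 3.76]
```

```bash
python3 -m inch '{"grip":[-0.3,-0.3,-0.3,-0.3],"travel":[[0,0,-3.5],[0,0,-6.5],[0,0,-7.2],[0,0,-7.2]],"turn":[[0,0,3.8],[0,0,3.8],[0,0,3.8],[0,0,3.8]]}' 60; python3 - <<'E'
from h import *
s=manip.read_state(); p,d=manip.camera("wrist")
cv2.imwrite("pics/w6.png",p[:,:,::-1])
E
```

```text
clock: 20.9
eef_pos: [481.5, -58.1, 94.6]
eef_rot: [3.141, 0.001, 2.358]
wrist_force: [0.2, 0.3, -0.2]
finger_gap: 33.0
```

View pics/w6.png

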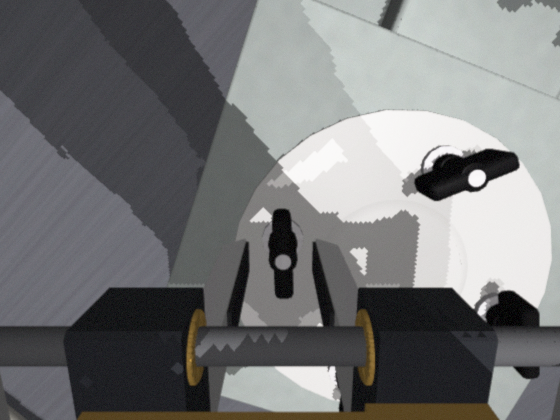

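```bash
python3 -m inch '{"grip":[-1,-1,-1],"travel":[[0,0,0],[0,0,0],[0,0,0]],"turn":[[0,0,0],[0,0,0],[0,0,0]]}' 60; python3 r.py; python3 -m inch '{"grip":[-1],"travel":[[0,0,0]],"turn":[[0,0,-3]]}' >/dev/null; python3 r.py;  python3 -m inch '{"grip":[-1],"travel":[[0,0,0]],"turn":[[0,0,-3]]}' >/dev/null; python3 r.py; python3 -m inch '{"grip":[-1],"travel":[[0,0,0]],"turn":[[0,0,-3]]}' >/dev/null; python3 r.py; python3 -m inch '{"grip":[-1],"travel":[[0,0,0]],"turn":[[0,0,-3]]}' >/dev/null; python3 r.py
```

```text
clock: 21.32
eef_pos: [482.7, -57.6, 95.7]
eef_rot: [3.138, 0.003, 2.358]
wrist_force: [3.2, 3.6, 2.5]
finger_gap: 8.8
yaw 2.358 qd6 -0.002 Mz 0.175 M [ 0.61 -0.81  0.18] F [3.2 3.6 2.5] e6 0.249 gap 8.8 t 21.32
yaw 2.305 qd6 0.438 Mz 0.352 M [-0.5   0.1   0.35] F [ 0.1 -2.9 -3.5] e6 -0.980 gap 8.6 t 21.45
yaw 2.252 qd6 0.424 Mz 0.343 M [-0.21 -0.28  0.34] F [ 0.7 -0.8 -2.5] e6 -0.538 gap 9.0 t 21.57
yaw 2.198 qd6 0.431 Mz 0.424 M [-0.   -0.27  0.42] F [ 1.4 -0.2 -2.6] e6 -0.510 gap 9.2 t 21.70
yaw 2.145 qd6 0.430 Mz 0.422 M [-0.08 -0.2   0.42] F [ 0.4  1.3 -2.4] e6 -0.478 gap 8.9 t 21.82
```

```bash
python3 -m inch '{"grip":[-1],"travel":[[0,0,0]],"turn":[[0,0,-3]]}' >/dev/null; python3 r.py;  python3 -m inch '{"grip":[-1],"travel":[[0,0,0]],"turn":[[0,0,-3]]}' >/dev/null; python3 r.py; python3 -m inch '{"grip":[-1],"travel":[[0,0,0]],"turn":[[0,0,-3]]}' >/dev/null; python3 r.py; python3 -m inch '{"grip":[-1],"travel":[[0,0,0]],"turn":[[0,0,-3]]}' >/dev/null; python3 r.py
```

```text
yaw 2.091 qd6 0.428 Mz 0.452 M [-0.09 -0.22  0.45] F [ 1.   0.3 -2.2] e6 -0.453 gap 8.6 t 21.95
yaw 2.038 qd6 0.429 Mz 0.481 M [-0.03 -0.18  0.48] F [ 0.7 -0.1 -1.2] e6 -0.428 gap 8.7 t 22.07
yaw 1.984 qd6 0.427 Mz 0.486 M [-0.08 -0.2   0.49] F [ 1.6 -0.4 -2.5] e6 -0.403 gap 8.9 t 22.20
yaw 1.931 qd6 0.429 Mz 0.480 M [-0.03 -0.25  0.48] F [ 0.3 -0.6 -1.5] e6 -0.379 gap 8.8 t 22.32
```

```bash
python3 -m inch '{"grip":[-1],"travel":[[0,0,0]],"turn":[[0,0,-3]]}' >/dev/null; python3 r.py;  python3 -m inch '{"grip":[-1],"travel":[[0,0,0]],"turn":[[0,0,-3]]}' >/dev/null; python3 r.py; python3 -m inch '{"grip":[-1],"travel":[[0,0,0]],"turn":[[0,0,-1.6]]}' >/dev/null; python3 r.py; python3 -m inch '{"grip":[-1],"travel":[[0,0,0]],"turn":[[0,0,0]]}'; python3 r.py; python3 go.py 612 3 94.5 2.49
```

```text
yaw 1.878 qd6 0.429 Mz 0.551 M [-0.08 -0.21  0.55] F [ 1.  -1.2 -1.6] e6 -0.355 gap 8.9 t 22.45
yaw 1.824 qd6 0.426 Mz 0.569 M [-0.13 -0.24  0.57] F [ 1.2 -1.2 -1.4] e6 -0.330 gap 8.9 t 22.57
yaw 1.796 qd6 0.224 Mz 0.606 M [-0.08 -0.26  0.61] F [ 0.2  0.2 -1.7] e6 0.359 gap 9.0 t 22.70
clock: 22.82
eef_pos: [482.7, -57.7, 95.9]
eef_rot: [3.139, 0.005, 1.797]
wrist_force: [0.8, -0.5, -2.0]
finger_gap: 8.9
yaw 1.797 qd6 -0.010 Mz 0.578 M [-0.09 -0.19  0.58] F [ 0.8 -0.5 -2. ] e6 0.875 gap 8.9 t 22.82
travel cm [12.93  6.07 -0.14] turn deg [ 0.2   0.29 39.72]
```

```bash
python3 -m inch '{"grip":[-0.3,-0.3,-0.3,-0.3,-0.3,-0.3,-0.3,-0.3,-0.3,-0.3],"travel":[[0,0,0],[0,0,0],[0,0,5],[3,1.4,6],[7,3.3,6],[11,5.2,6],[12.9,6.1,6],[12.9,6.1,3],[12.9,6.1,0],[12.9,6.1,-0.1]],"turn":[[0,0,0],[0,0,0],[0,0,0],[0,0,10],[0,0,20],[0,0,30],[0.2,0.3,39.7],[0.2,0.3,39.7],[0.2,0.3,39.7],[0.2,0.3,39.7]]}' 60; python3 - <<'E'
from h import *
s=manip.read_state(); p,d=manip.camera("wrist")
cv2.imwrite("pics/w7.png",p[:,:,::-1])
E
```

```text
clock: 24.08
eef_pos: [610.7, 3.4, 93.0]
eef_rot: [-3.139, -0.003, 2.49]
wrist_force: [-0.1, -0.1, 0.5]
finger_gap: 32.5
```

View pics/w7.png

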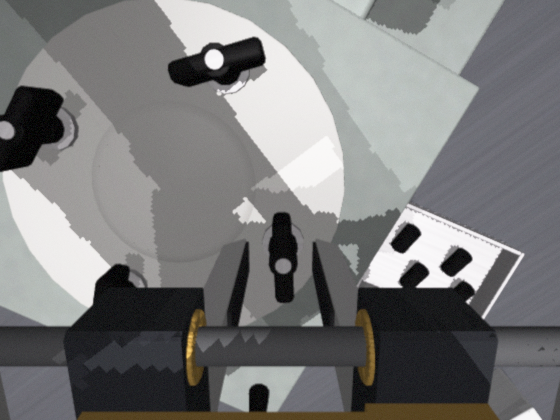

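```bash
python3 -m inch '{"grip":[-1,-1,-1],"travel":[[0,0,0],[0,0,0],[0,0,0]],"turn":[[0,0,0],[0,0,0],[0,0,0]]}' 60; python3 r.py; python3 -m inch '{"grip":[-1],"travel":[[0,0,0]],"turn":[[0,0,-3]]}' >/dev/null; python3 r.py;  python3 -m inch '{"grip":[-1],"travel":[[0,0,0]],"turn":[[0,0,-3]]}' >/dev/null; python3 r.py; python3 -m inch '{"grip":[-1],"travel":[[0,0,0]],"turn":[[0,0,-3]]}' >/dev/null; python3 r.py; python3 -m inch '{"grip":[-1],"travel":[[0,0,0]],"turn":[[0,0,-3]]}' >/dev/null; python3 r.py
```

```text
clock: 24.5
eef_pos: [612.3, 3.8, 95.7]
eef_rot: [3.14, 0.0, 2.49]
wrist_force: [2.0, 2.0, 2.3]
finger_gap: 8.9
yaw 2.490 qd6 -0.003 Mz 0.254 M [ 0.29 -0.5   0.25] F [2.  2.  2.3] e6 0.297 gap 8.9 t 24.50
yaw 2.437 qd6 0.435 Mz 0.333 M [-0.27 -0.27  0.33] F [ 0.8 -2.2 -7.4] e6 -0.967 gap 9.2 t 24.62
yaw 2.384 qd6 0.422 Mz 0.347 M [ 0.04 -0.43  0.35] F [ 2.2 -0.4 -4.1] e6 -0.521 gap 8.8 t 24.75
yaw 2.330 qd6 0.428 Mz 0.459 M [ 0.07 -0.42  0.46] F [ 2.5 -0.7 -4.2] e6 -0.493 gap 8.9 t 24.88
yaw 2.277 qd6 0.428 Mz 0.431 M [ 0.01 -0.42  0.43] F [ 1.5 -0.3 -3.4] e6 -0.462 gap 8.9 t 25.00
```

```bash
python3 -m inch '{"grip":[-1],"travel":[[0,0,0]],"turn":[[0,0,-3]]}' >/dev/null; python3 r.py;  python3 -m inch '{"grip":[-1],"travel":[[0,0,0]],"turn":[[0,0,-3]]}' >/dev/null; python3 r.py; python3 -m inch '{"grip":[-1],"travel":[[0,0,0]],"turn":[[0,0,-3]]}' >/dev/null; python3 r.py
```

```text
yaw 2.223 qd6 0.426 Mz 0.477 M [ 0.01 -0.41  0.48] F [ 1.4 -0.1 -3.8] e6 -0.437 gap 8.6 t 25.12
yaw 2.170 qd6 0.429 Mz 0.546 M [ 0.06 -0.43  0.55] F [ 2.1 -1.1 -3.1] e6 -0.413 gap 8.7 t 25.25
yaw 2.116 qd6 0.426 Mz 0.458 M [ 0.02 -0.43  0.46] F [ 1.5 -0.3 -3.3] e6 -0.388 gap 9.0 t 25.38
```

```bash
python3 -m inch '{"grip":[-1],"travel":[[0,0,0]],"turn":[[0,0,-3]]}' >/dev/null; python3 r.py;  python3 -m inch '{"grip":[-1],"travel":[[0,0,0]],"turn":[[0,0,-3]]}' >/dev/null; python3 r.py; python3 -m inch '{"grip":[-1],"travel":[[0,0,0]],"turn":[[0,0,-2.5]]}' >/dev/null; python3 r.py; python3 -m inch '{"grip":[-1],"travel":[[0,0,0]],"turn":[[0,0,0]]}'; python3 r.py; python3 go.py 516.7 37.2 94.5 1.154
```

```text
yaw 2.063 qd6 0.429 Mz 0.572 M [-0.01 -0.42  0.57] F [ 1.7 -0.7 -3.3] e6 -0.364 gap 9.0 t 25.50
yaw 2.009 qd6 0.425 Mz 0.570 M [-0.04 -0.45  0.57] F [ 0.4 -0.3 -3.3] e6 -0.340 gap 9.0 t 25.62
yaw 1.965 qd6 0.354 Mz 0.557 M [-0.03 -0.44  0.56] F [ 2.5 -0.7 -2.9] e6 -0.097 gap 9.1 t 25.75
clock: 25.88
eef_pos: [612.8, 4.1, 95.9]
eef_rot: [3.14, 0.003, 1.966]
wrist_force: [0.8, -0.5, -2.8]
finger_gap: 9.2
yaw 1.966 qd6 -0.015 Mz 0.552 M [-0.05 -0.36  0.55] F [ 0.8 -0.5 -2.8] e6 1.024 gap 9.2 t 25.88
travel cm [-9.61  3.31 -0.14] turn deg [  0.17   0.11 -46.51]
```

```bash
python3 -m inch '{"grip":[-0.3,-0.3,-0.3,-0.3,-0.3,-0.3,-0.3,-0.3,-0.3,-0.3],"travel":[[0,0,0],[0,0,0],[0,0,5],[-3,1.1,6],[-6,2.2,6],[-9,3.1,6],[-9.6,3.3,6],[-9.6,3.3,3],[-9.6,3.3,0],[-9.6,3.3,-0.1]],"turn":[[0,0,0],[0,0,0],[0,0,-5],[0,0,-15],[0,0,-25],[0,0,-35],[0.2,0.1,-45],[0.2,0.1,-46.5],[0.2,0.1,-46.5],[0.2,0.1,-46.5]]}' 60; python3 - <<'E'
from h import *
s=manip.read_state(); p,d=manip.camera("wrist")
cv2.imwrite("pics/w8.png",p[:,:,::-1])
E
```

```text
clock: 27.12
eef_pos: [515.8, 37.1, 93.7]
eef_rot: [-3.139, 0.001, 1.154]
wrist_force: [0.4, -0.1, 0.9]
finger_gap: 33.0
```

View pics/w8.png

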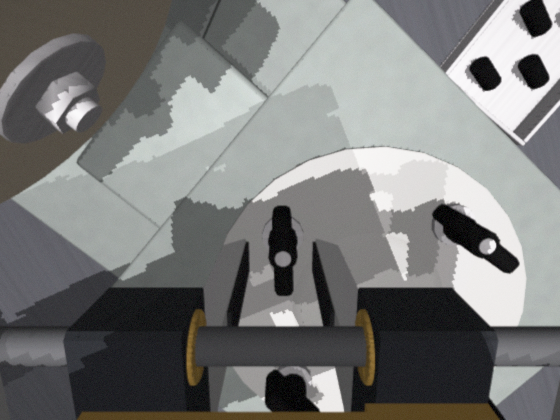

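```bash
python3 - <<'E'
from h import *
c=manip.calibration("wrist"); p,d=manip.camera("wrist"); W=cloud(c,d)
for u,v in [(85,115),(95,100),(60,100),(70,60),(20,130),(120,20)]:
    P=W[v,u]; print((u,v),d[v,u],P.round(0),"dist to TCP axis",np.hypot(P[0]-515.8,P[1]-37.1).round(0))
m=(d>0)&(W[...,2]>178)&(np.arange(420)[:,None]<280); D=np.hypot(W[...,0]-515.8,W[...,1]-37.1)
i=np.argmin(np.where(m,D,1e9)); print(D.flat[i],W.reshape(-1,3)[i],np.unravel_index(i,d.shape))
E
```

```text
(85, 115) 142.65549 [475. 133. 148.] dist to TCP axis 104.0
(95, 100) 153.20131 [476. 139. 136.] dist to TCP axis 109.0
(60, 100) 136.26004 [472. 140. 153.] dist to TCP axis 112.0
(70, 60) 135.61656 [481. 151. 150.] dist to TCP axis 119.0
(20, 130) 140.85526 [451. 137. 151.] dist to TCP axis 119.0
(120, 20) 151.92078 [499. 164. 129.] dist to TCP axis 128.0
121.72539081129351 [476.56156581 152.32767051 178.92504317] (np.int64(50), np.int64(0))
```

```bash
python3 -m inch '{"grip":[-1,-1,-1],"travel":[[0,0,0],[0,0,0],[0,0,0]],"turn":[[0,0,0],[0,0,0],[0,0,0]]}' 60; python3 r.py; python3 -m inch '{"grip":[-1],"travel":[[0,0,0]],"turn":[[0,0,-3]]}' >/dev/null; python3 r.py;  python3 -m inch '{"grip":[-1],"travel":[[0,0,0]],"turn":[[0,0,-3]]}' >/dev/null; python3 r.py; python3 -m inch '{"grip":[-1],"travel":[[0,0,0]],"turn":[[0,0,-3]]}' >/dev/null; python3 r.py; python3 -m inch '{"grip":[-1],"travel":[[0,0,0]],"turn":[[0,0,-3]]}' >/dev/null; python3 r.py;  python3 -m inch '{"grip":[-1],"travel":[[0,0,0]],"turn":[[0,0,-3]]}' >/dev/null; python3 r.py
```

```text
clock: 27.6
eef_pos: [517.3, 37.2, 96.5]
eef_rot: [3.14, -0.001, 1.154]
wrist_force: [-1.7, 0.4, 3.9]
finger_gap: 8.8
yaw 1.154 qd6 -0.001 Mz 0.207 M [0.04 0.35 0.21] F [-1.7  0.4  3.9] e6 0.217 gap 8.8 t 27.60
yaw 1.102 qd6 0.437 Mz 0.332 M [-0.07 -0.19  0.33] F [ 0.9 -0.2 -3.6] e6 -0.993 gap 8.5 t 27.73
yaw 1.048 qd6 0.423 Mz 0.326 M [ 0.01 -0.13  0.33] F [ 1.  -0.1 -2.1] e6 -0.554 gap 8.4 t 27.85
yaw 0.995 qd6 0.427 Mz 0.353 M [-0.03 -0.04  0.35] F [-0.   1.2 -0.9] e6 -0.524 gap 8.6 t 27.98
yaw 0.941 qd6 0.426 Mz 0.429 M [ 0.01 -0.04  0.43] F [-0.1  0.1 -1.2] e6 -0.493 gap 8.4 t 28.10
yaw 0.888 qd6 0.427 Mz 0.429 M [ 0.02 -0.04  0.43] F [ 0.8  0.6 -1.6] e6 -0.469 gap 8.8 t 28.23
```

```bash
python3 -m inch '{"grip":[-1],"travel":[[0,0,0]],"turn":[[0,0,-3]]}' >/dev/null; python3 r.py;  python3 -m inch '{"grip":[-1],"travel":[[0,0,0]],"turn":[[0,0,-3]]}' >/dev/null; python3 r.py; python3 -m inch '{"grip":[-1],"travel":[[0,0,0]],"turn":[[0,0,-3]]}' >/dev/null; python3 r.py; python3 -m inch '{"grip":[-1],"travel":[[0,0,0]],"turn":[[0,0,-3]]}' >/dev/null; python3 r.py
```

```text
yaw 0.834 qd6 0.427 Mz 0.421 M [ 0.05 -0.05  0.42] F [-0.2  0.1 -1.7] e6 -0.444 gap 8.4 t 28.35
yaw 0.781 qd6 0.426 Mz 0.445 M [-0.01 -0.08  0.45] F [ 0.6  0.4 -1.2] e6 -0.419 gap 8.6 t 28.48
yaw 0.727 qd6 0.427 Mz 0.458 M [ 0.03 -0.02  0.46] F [ 0.1 -0.7 -0.7] e6 -0.395 gap 8.4 t 28.60
yaw 0.674 qd6 0.426 Mz 0.500 M [ 0.04 -0.03  0.5 ] F [-0.2 -0.1 -0.6] e6 -0.371 gap 8.7 t 28.73
```

```bash
python3 -m inch '{"grip":[-1],"travel":[[0,0,0]],"turn":[[0,0,-3]]}' >/dev/null; python3 r.py;  python3 -m inch '{"grip":[-1],"travel":[[0,0,0]],"turn":[[0,0,-3]]}' >/dev/null; python3 r.py; python3 -m inch '{"grip":[-1],"travel":[[0,0,0]],"turn":[[0,0,0]]}'; python3 r.py; python3 go.py 577 -92 94.5 2.2096
```

```text
yaw 0.621 qd6 0.425 Mz 0.534 M [0.03 0.   0.53] F [ 0.1  0.3 -2.1] e6 -0.346 gap 8.8 t 28.85
yaw 0.567 qd6 0.425 Mz 0.588 M [ 0.03 -0.02  0.59] F [ 0.2  1.1 -1.7] e6 -0.322 gap 8.5 t 28.98
clock: 29.1
eef_pos: [516.9, 37.4, 96.7]
eef_rot: [3.139, 0.001, 0.568]
wrist_force: [1.6, -0.4, -1.3]
finger_gap: 8.8
yaw 0.568 qd6 -0.019 Mz 0.532 M [ 0.04 -0.11  0.53] F [ 1.6 -0.4 -1.3] e6 1.102 gap 8.8 t 29.10
travel cm [  6.01 -12.94  -0.22] turn deg [6.000e-02 1.300e-01 9.404e+01]
```

```bash
python3 -m inch '{"grip":[-0.3,-0.3,-0.3,-0.3,-0.3,-0.3,-0.3,-0.3,-0.3,-0.3],"travel":[[0,0,0],[0,0,0],[0,0,5],[1.5,-3,7],[3,-6.5,7],[4.5,-10,7],[6,-12.9,7],[6,-12.9,7],[6,-12.9,7],[6,-12.9,7]],"turn":[[0,0,0],[0,0,0],[0,0,10],[0,0,20],[0,0,30],[0,0,40],[0,0,50],[0,0,60],[0,0,70],[0,0,80]]}' 60; python3 go.py 577 -92 94.5 2.2096
```

```text
clock: 30.35
eef_pos: [576.9, -91.7, 166.7]
eef_rot: [3.139, 0.0, 1.97]
wrist_force: [0.4, 0.4, -0.5]
finger_gap: 32.7
travel cm [ 0.01 -0.03 -7.22] turn deg [-0.04  0.12 13.71]
```

```bash
python3 -m inch '{"grip":[-0.3,-0.3,-0.3,-0.3,-0.3],"travel":[[0,0,0],[0,0,-3],[0,0,-6],[0,0,-7.2],[0,0,-7.2]],"turn":[[0,0,9],[0,0,13.7],[0,0,13.7],[0,0,13.7],[0,0.1,13.7]]}' 60; python3 - <<'E'
from h import *
s=manip.read_state(); p,d=manip.camera("wrist")
cv2.imwrite("pics/w9.png",p[:,:,::-1])
E
```

```text
clock: 30.98
eef_pos: [576.8, -91.7, 94.6]
eef_rot: [3.141, -0.001, 2.209]
wrist_force: [0.3, 0.1, 0.2]
finger_gap: 32.7
```

View pics/w9.png

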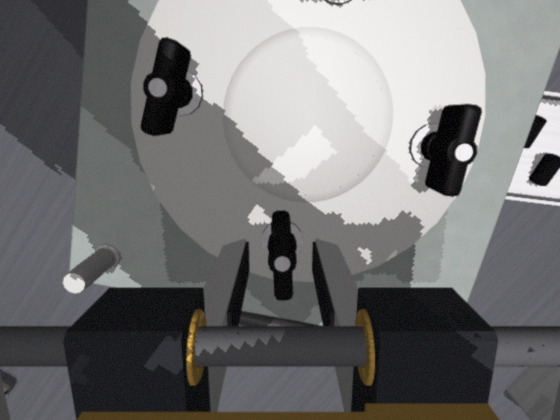

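```bash
python3 -m inch '{"grip":[-1,-1,-1],"travel":[[0,0,0],[0,0,0],[0,0,0]],"turn":[[0,0,0],[0,0,0],[0,0,0]]}' 60; python3 r.py; python3 -m inch '{"grip":[-1],"travel":[[0,0,0]],"turn":[[0,0,-3]]}' >/dev/null; python3 r.py;  python3 -m inch '{"grip":[-1],"travel":[[0,0,0]],"turn":[[0,0,-3]]}' >/dev/null; python3 r.py; python3 -m inch '{"grip":[-1],"travel":[[0,0,0]],"turn":[[0,0,-3]]}' >/dev/null; python3 r.py; python3 -m inch '{"grip":[-1],"travel":[[0,0,0]],"turn":[[0,0,-3]]}' >/dev/null; python3 r.py;  python3 -m inch '{"grip":[-1],"travel":[[0,0,0]],"turn":[[0,0,-3]]}' >/dev/null; python3 r.py
```

```text
clock: 31.4
eef_pos: [577.8, -91.7, 96.1]
eef_rot: [3.139, 0.001, 2.21]
wrist_force: [1.4, 0.2, 3.0]
finger_gap: 8.9
yaw 2.210 qd6 -0.003 Mz 0.185 M [ 0.09 -0.32  0.19] F [1.4 0.2 3. ] e6 0.277 gap 8.9 t 31.40
yaw 2.157 qd6 0.436 Mz 0.365 M [-0.15 -0.18  0.36] F [ 0.4 -0.7 -2.9] e6 -0.982 gap 9.3 t 31.52
yaw 2.103 qd6 0.423 Mz 0.376 M [-0.06 -0.34  0.38] F [ 1.4  0.3 -1.4] e6 -0.538 gap 8.8 t 31.65
yaw 2.050 qd6 0.428 Mz 0.407 M [-0.01 -0.31  0.41] F [ 1.1  0.4 -1.3] e6 -0.510 gap 8.8 t 31.77
yaw 1.996 qd6 0.428 Mz 0.390 M [ 0.01 -0.36  0.39] F [ 1.4 -0.3 -1.9] e6 -0.479 gap 8.7 t 31.90
yaw 1.943 qd6 0.428 Mz 0.471 M [-0.   -0.32  0.47] F [ 1.8 -0.2 -2.4] e6 -0.454 gap 8.9 t 32.02
```

```bash
python3 -m inch '{"grip":[-1],"travel":[[0,0,0]],"turn":[[0,0,-3]]}' >/dev/null; python3 r.py;  python3 -m inch '{"grip":[-1],"travel":[[0,0,0]],"turn":[[0,0,-3]]}' >/dev/null; python3 r.py; python3 -m inch '{"grip":[-1],"travel":[[0,0,0]],"turn":[[0,0,-3]]}' >/dev/null; python3 r.py; python3 -m inch '{"grip":[-1],"travel":[[0,0,0]],"turn":[[0,0,-3]]}' >/dev/null; python3 r.py
```

```text
yaw 1.889 qd6 0.428 Mz 0.397 M [-0.03 -0.3   0.4 ] F [ 1.3 -0.5 -1. ] e6 -0.430 gap 8.8 t 32.15
yaw 1.836 qd6 0.427 Mz 0.481 M [-0.02 -0.28  0.48] F [ 1.7  0.1 -1.6] e6 -0.405 gap 9.1 t 32.27
yaw 1.782 qd6 0.426 Mz 0.523 M [ 0.01 -0.31  0.52] F [ 0.5 -0.3 -0.9] e6 -0.381 gap 8.8 t 32.40
yaw 1.729 qd6 0.427 Mz 0.602 M [-0.02 -0.31  0.6 ] F [ 1.5  0.1 -2. ] e6 -0.357 gap 8.7 t 32.52
```

```bash
python3 -m inch '{"grip":[-1],"travel":[[0,0,0]],"turn":[[0,0,-3]]}' >/dev/null; python3 r.py;  python3 -m inch '{"grip":[-1],"travel":[[0,0,0]],"turn":[[0,0,-1.4]]}' >/dev/null; python3 r.py; python3 -m inch '{"grip":[-1],"travel":[[0,0,0]],"turn":[[0,0,0]]}'; python3 r.py
```

```text
yaw 1.676 qd6 0.426 Mz 0.564 M [-0.04 -0.31  0.56] F [ 2.   0.5 -1.6] e6 -0.333 gap 8.8 t 32.65
yaw 1.651 qd6 0.193 Mz 0.589 M [-0.07 -0.3   0.59] F [ 0.9 -0.2 -0.8] e6 0.452 gap 8.7 t 32.77
clock: 32.9
eef_pos: [578.3, -91.5, 96.3]
eef_rot: [3.139, 0.004, 1.652]
wrist_force: [1.3, 0.1, -1.8]
finger_gap: 9.3
yaw 1.652 qd6 -0.009 Mz 0.610 M [-0.09 -0.31  0.61] F [ 1.3  0.1 -1.8] e6 0.840 gap 9.3 t 32.90
```

```bash
python3 -m inch '{"grip":[-0.3,-0.3,-0.3,-0.3,-0.3,-0.3,-0.3,-0.3,-0.3],"travel":[[0,0,0],[0,0,0],[0,0,4],[0,0,9],[2,-1,14],[6,-4,16],[8,-6,17],[8,-6,17],[8,-6,17]],"turn":[[0,0,0],[0,0,0],[0,0,0],[0,0,0],[0,0,10],[0,0,20],[0,0,30],[0,0,40],[0,0,45]]}' 60; python3 r.py; python3 - <<'E'
from h import *
for n in ["scene","wrist"]:
    p,d=manip.camera(n); cv2.imwrite(f"pics/end_{n}.png",p[:,:,::-1])
wings(manip.calibration("wrist"),p,d,"ABCD",117)
E
```

```text
clock: 34.02
eef_pos: [658.4, -151.8, 265.9]
eef_rot: [3.139, 0.003, 2.441]
wrist_force: [-0.5, -0.1, 0.3]
finger_gap: 33.1
yaw 2.441 qd6 -0.659 Mz 0.029 M [ 0.04 -0.12  0.03] F [-0.5 -0.1  0.3] e6 0.690 gap 33.1 t 34.02
A 670 mean [612.7   2.6 120.8] zmax [118.7 120.9 122.5] rect c [612.7   2.8] [14.2 43.2] ang 2.06
B 609 mean [577.6 -92.1 120.9] zmax [118.8 121.  122.5] rect c [577.6 -92.5] [14.6 43.2] ang 1.756
C few 0
D few 0
```

View pics/end_scene.png

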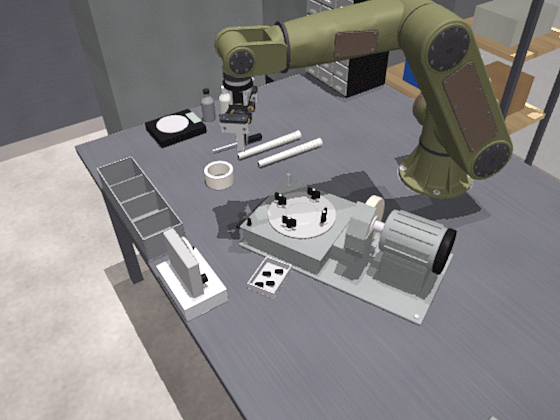

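View pics/end_wrist.png

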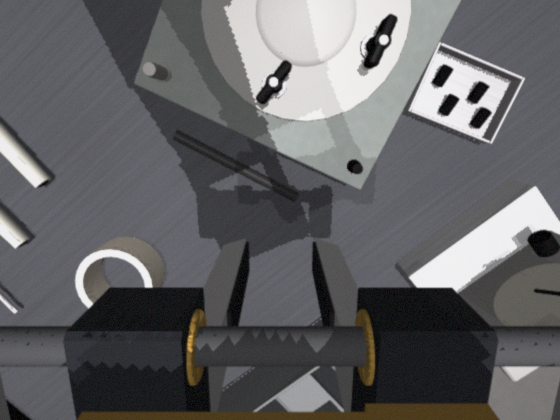

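```bash
python3 - <<'E'
from h import *
c=manip.calibration("wrist"); p,d=manip.camera("wrist"); print(manip.read_state()["qd"].round(3))
wings(c,p,d,"AB",117)
p,d=manip.camera("top"); cv2.imwrite("pics/end_top.png",p[:,:,::-1])
E
```

```text
[ 0.004 -0.001  0.003  0.001 -0.     0.027]
A 673 mean [611.8   2.2 120.7] zmax [118.6 120.8 122.3] rect c [612.    2.3] [14.6 43.1] ang 2.065
B 604 mean [577.3 -92.8 120.8] zmax [118.7 120.9 122.5] rect c [577.3 -93.1] [14.1 43.4] ang 1.763
```

View pics/end_top.png

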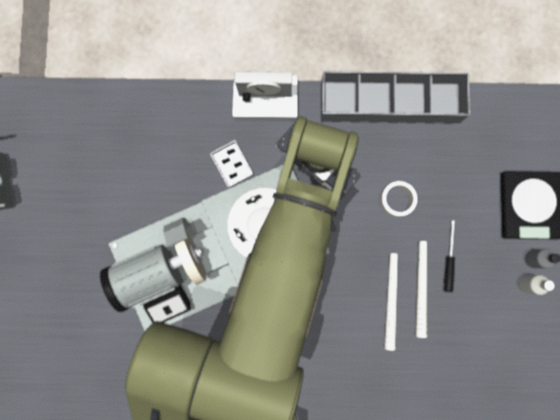

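```bash
python3 r.py; python3 -c "
from cell import manip; print(manip.sign_off())"
```

```text
yaw 2.435 qd6 0.003 Mz 0.000 M [ 0.07 -0.12  0.  ] F [-0.3 -0.2 -1.1] e6 -0.226 gap 32.9 t 34.23
the job is handed in; nothing more can be done
None
```

I tightened the four wing screws in two crisscross passes and handed the job in at 34 s. Each pass took the robot-side screw, the one opposite, the wheel-side screw and the one opposite that.

| Screw (where it sits) | After pass 1, N m above drag | After pass 2, N m above drag |
|---|---|---|
| C, nearest the robot | 0.16 | 0.39 |
| A, opposite C | 0.16 | 0.385 |
| D, on the wheel side | 0.155 | 0.385 |
| B, opposite D | 0.155 | 0.385 |

- **Torque readings:** these were taken in motion, from the wrist joint effort cross-checked against the noisier wrist moment (about ±0.03 N m). The measured drag was about 0.205 N m, so the total peaked near 0.59 N m. Single moment readings touched 0.60 to 0.61, within that noise.
- **Neighbour effect:** tightening D and B last should have taken about 0.04 N m off C and A, so those two probably ended near 0.345 above drag. That is about 43 N of clamp load, against about 48 N on D and B. I did not go back to touch them up, to keep to two passes.
- **Wing angles:** in the last still picture the wings of A and B stood about 0.1 rad behind the tool's final angle. I take this as twist in the finger pads, not the screws backing off, because after pass 1 each screw picked up its load again with only a small loss. I did not check C and D this way.
- **Final state:** the arm stands clear with wrist force near zero and the screws are released. The last pictures show the other things where they were. I never touched the switch, but I did not check it up close at the end.

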